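Push the selector through its L-shaped gate

ROBOT

A 7-joint arm with a two-finger parallel gripper is mounted at the origin on the work surface; the furniture and walls round the work are solid. World frame = base frame: x ahead of the robot, y to its left, z up, the work surface at z = 0. Lengths are in mm, angles in rad, forces in N, time in s.
With the tool pointing down it reaches from about 425 to 975 mm from the base axis. Payload 16.7 kg.
Tool frame: the origin (TCP) lies at the very end of the fingers, on their centre line; the grasp point (between the pads) lies 19 mm behind it; z points along the fingers, y is the line along which they close (so a half turn about z gives the same grasp; the last joint's range is limited). The gripper opens to 85 mm and grips with 20 to 120 N. Pads are 22 mm wide; open, the fingers measure 114 mm over their backs; the gripper's body (76 mm by 85 mm) begins 54 mm behind the grasp point. The pads swing forward as they close: fully open they stand 13 mm farther back than shut.
Start: joints at [1.111, 0.426, 0.074, 1.606, -0.034, 1.111, -0.067], TCP at [205.754, -642.838, 231.302] pointing down, gripper open.
Joint ranges: [-2.85, 2.85], [-0.5, 2.14], [-1.23, 1.37], [0.21, 2.46], [-1.02, 4.16], [0.16, 2.05], [-2.73, 2.73]. Speed limits (rad/s): [1.89, 1.89, 2.39, 2.39, 3.01, 3.01, 3.01].

INTERFACE

Orientations are given as a unit quaternion [w, x, y, z].
In Python, from station import ctrl, optics gives the robot as it stands.
- The arm moves only by the shell command python3 -m crank 'ROWS'. ROWS is JSON, a list that holds one entry, the list of rows, each a list of 7 numbers: the shift along the tool's x, y, z each as a share of 8 cm, from -1 to 1, then the turn, a rotation vector about the tool's x, y, z each as a share of pi/4 rad, from -1 to 1, then the opening, from -1 (shut) to 1 (fully open). A call has 1 to 8 rows; each row is the pose to reach, as a shift and turn from the pose commanded when the call began, along the tool's axes at that moment; what a row does not reach only later rows make up. A row lasts 1/12 s, in which the tool goes at most 41.7 mm and 7.16 degrees, less where a joint would pass 70% of its speed; a pose out of reach is approached as far as the arm can. A call with a number of a shift or a turn outside -1 to 1 is refused whole. A call with a gripper value outside its range is refused whole. The fingers move at their own pace and stop on an object; the grip force is fixed at half the most. Time passes only in rows, so rows that repeat a pose let the fingers close. It gives the time, the measured TCP pose, the force, the opening and the grip force at its end, in the units of the state.
- ctrl.sense(): the state, without advancing time (a new reading comes with each control period).
- optics.grab_frame(name): name is "side" or "top" or "wrist"; returns a dict with "img" (480x640x3 uint8, red, green, blue), "z_map" (480x640 float32, mm along the optical axis (not along the pixel's ray), 0 where there is no reading), "mtx" (3x3 intrinsics, pixels), "R" (3x3) and "t" (3): a world point X has camera coordinates R X + t; the wrist camera has in their place "mount" (4x4, takes a point from camera to tool coordinates, whose origin is the TCP and whose axes are the flange's). Camera axes: x right, y down, z forward; pixel columns grow to the right and rows downward; lengths in mm; the calibration is good to about 2 mm. The wrist camera is an equidistant fisheye: a pixel r from the principal point sees the ray r / f radians off the axis. A picture is of the moment at which its call begins: read the wrist's pose just before it.
- ctrl.sign_off(): hands the job in; it is judged then, once.
The state is a dict: "clock": time; "joints": joint angles; "joint_velocities": joint speeds; "effort": joint torques, N m; "position": TCP position; "orientation": TCP orientation; "contact_force": force on the tool from outside, world axes, zero at the start; "torque": the same for the moment, N m; "width": finger opening in mm; "finger_force": force on a finger pad.
Only numpy, scipy, OpenCV 4.12 (cv2) and the standard library are available. Lean on these libraries where they do the work, as an engineer would, in place of code of your own. Each camera call takes 0.05 s, during which the arm holds its last target. There are 200 camera calls.

TASK

On the desk stands a car's gear-selector gate screwed to a board, ready for a bench test. With your fingertips push the selector knob along the long leg of the L-shaped slot to the corner, then round the corner and all the way to the end of the short leg, and leave it there. Only push the knob, never pinch it between the fingers, and do not disturb the four small things standing round the board.

Things in the scene. Friction and masses are not known exactly. Their poses are not given: they have to be found in the camera images.
- gate: Fixed plywood board 160 x 210 mm (x, y) with a black housing 130 x 180 mm; flat aluminium cover plate, top 50 mm above the desk. Origin on the desk under the board's middle, z up, x and y along its edges. Its 18 mm wide slot is an L: long leg along +y, then the short leg along +x. Low grey socket on the +x side. Desk round it is free; a vice and a shelf 0.2 m up stand to the right (y below -0.3)
- slot_start (a point): Where the pin's centre is at the beginning of the long leg; 20 mm to -x and 50 mm to -y of the gate's middle, at the plate's top
- slot_corner (a point): Corner of the slot, where the middle lines of the two legs meet, at the plate's top; 98 mm along the gate's +y from slot_start
- slot_end (a point): Where the pin's centre is at the blind end of the short leg, at the plate's top; 57 mm along the gate's +x from slot_corner
- knob_centre (a point): Centre of the selector knob: a round black ribbed knob, upright, 36 mm diameter; its straight side reaches from 8 to 37 mm above the plate, its crown to 42 mm, and this point is 22 mm above the plate, on its axis. It sits on a 14 mm round pin that runs in the 18 mm slot (so about 2 mm of play each side) and cannot be tipped or lifted out. Moves with about 1.5 N of friction in either direction and stays where it is left
- along (a joint): How far the knob has gone along the gate's +y, in m: 0 at the beginning of the long leg, about 0.098 at the corner (stops at 0.100). Starts between 0 and 0.055
- across (a joint): How far the knob has gone along the gate's +x, in m: 0 on the middle line of the long leg, 0.057 at the end of the short leg. It can leave 0 only at the corner
- spool: Reel of solder, 58 mm diameter, 42 mm high, standing on its end on the desk beside the gate's -y edge; loose; origin at the middle of its underside. To be left alone
- cap_bottle: Small white bottle with a green cap, 32 mm diameter, 58 mm high, loose, standing near the board's edge that faces the robot; origin at the middle of its underside. To be left alone
- black_relay: Black cube-like relay, 28 x 28 x 24 mm, loose, near the board's edge that faces the robot; origin at the middle of its underside. To be left alone
- bolt: Steel hex bolt, 19 mm head, 37 mm high, loose, beside the gate's +y edge; origin at the middle of its underside. To be left alone

How it is judged (in metres and radians):
On the way, in this order (a step that is already met when the one before it is completed fails the run):
1. the knob is at the corner of the slot (value of joint along above 0.092 m and value of joint across below 0.015 m), for 0.05 s.
2. the knob is at the end of the short leg (value of joint along above 0.092 m and value of joint across above 0.0525 m), for 0.2 s.
At the end, for the whole second after the job is handed in: The knob rests at the end of the short leg (across at least 0.0525 m, within 5 mm of the stop, along at least 0.092 m) and each of the four loose things is within 15 mm of where it stood (all of step 2 and value of joint along below 0.104 m and velocity of joint across between -0.01 and 0.01 m/s and distance of each of spool, cap_bottle, black_relay, bolt from where it was at the start of the episode below 0.015 m); the robot touches nothing.
It fails at once if the knob is held between the fingers (they touch it while the grasp point is within 14 mm of its axis and below 12 mm over its crown) (horizontal distance between the grasp point and knob_centre below 0.014 m and height (world z) of the grasp point below 0.104 m and contact force between the fingers and across above 0.5 N).
It fails at once if one of the four loose things is shifted, tipped or lifted (distance of any of spool, cap_bottle, black_relay, bolt from where it was at the start of the episode above 0.02 m or angle between any of spool, cap_bottle, black_relay, bolt's own z axis and vertical above 0.3 rad).
It also fails if it takes over 40 s, if anything falls off the work surface, if the arm or the gripper's body presses on something with over 40 N, if the wrist force passes 120 N, or if a joint passes its speed limit or range.

## Working session

There is one attempt and no reset: what is moved stays moved. The work goes in short steps, Python scripts to look and compute and a shell command to move; the robot and the scene stay as the last step left them, time stands still between calls to the robot, and variables do not carry over. Pictures are saved under pics/ and viewed, at most 10 in all, crops included, and the job is handed in when it is done.

```bash
mkdir -p pics
python3 - <<'E'
from station import ctrl, optics
import cv2, numpy as np
s=ctrl.sense(); print({k:s[k] for k in ("clock","position","orientation","contact_force","width")})
ims=[]
for n in ("side","top"):
    f=optics.grab_frame(n); np.savez(f"{n}.npz",**f); print(n,f["mtx"].tolist(),f["R"].tolist(),f["t"].tolist())
    cv2.imwrite(f"pics/{n}.png",cv2.cvtColor(f["img"],cv2.COLOR_RGB2BGR))
E
```

```text
{'clock': 0.0, 'position': array([ 205.62927805, -642.49634751,  230.62367035]), 'orientation': array([-6.07760642e-04,  9.88026372e-01,  1.54283818e-01, -1.48871038e-04]), 'contact_force': array([ 0.0707675 ,  0.22466969, -0.95573388]), 'width': 85.1886338606667}
side [[438.9333059851616, 0.0, 317.2978222645449], [0.0, 438.9333059851616, 242.41446425490116], [0.0, 0.0, 1.0]] [[0.942668659360039, -0.33365186329697066, -0.007227224834315697], [-0.17321742742026877, -0.47065229887626603, -0.8651486209897057], [0.2852569394392538, 0.8168003719887411, -0.5014634890206907]] [-420.7315372394173, 174.32469732857544, 719.8919287736084]
top [[456.47670356386004, 0.0, 320.3746022009634], [0.0, 456.47670356386004, 248.9993286425344], [0.0, 0.0, 1.0]] [[-0.00944224181946423, -0.9991444070089649, -0.04026534505162962], [-0.9984547305714435, 0.011625675640611607, -0.05434146359278001], [0.05476308125853497, 0.039690019004824405, -0.997710232142814]] [65.56455496620859, 455.9565350771841, 903.9434358790577]
```

View pics/top.png

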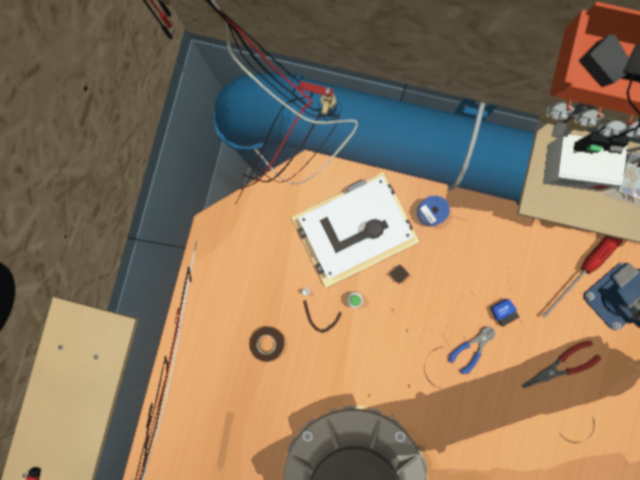

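View pics/side.png

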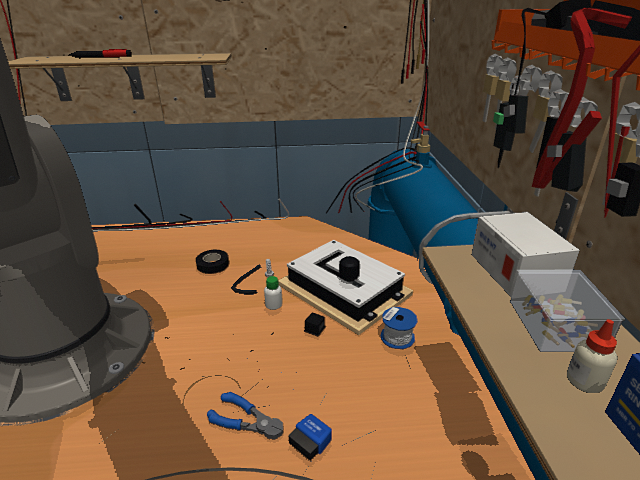

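The top view shows the white plate around (355,230), with the knob at (375,228), the slot corner near (338,247) and the slot end near (325,220). The bolt is at (305,291), bottle (355,299), relay (400,273) and spool (432,210). The side view shows the same layout, with the shelf to the right.

```bash
cat > h.py <<'E'
import numpy as np, cv2
def ray(f,uv,z):
    R,t,K=f["R"],f["t"],f["mtx"]; d=R.T@np.linalg.inv(K)@np.array([uv[0],uv[1],1.]); c=-R.T@t
    return c+d*(z-c[2])/d[2]
def proj(f,X):
    p=f["mtx"]@(f["R"]@np.array(X,float)+f["t"]); return p[:2]/p[2]
E
python3 - <<'E'
from h import *
f=np.load("top.npz"); im=f["img"]
g=im.min(2); hsv=cv2.cvtColor(im,cv2.COLOR_RGB2HSV)
m=((g>170)&(hsv[...,1]<40)).astype(np.uint8); m[:, :280]=0; m[:,430:]=0; m[:165]=0; m[285:]=0
n,l,st,c=cv2.connectedComponentsWithStats(m); i=1+st[1:,4].argmax()
pts=np.argwhere(l==i)[:,::-1]
P=np.array([ray(f,p,50)[:2] for p in pts],np.float32)
r=cv2.minAreaRect(P); print("plate",r, cv2.boxPoints(r).tolist())
ctr=np.array(r[0]); b=cv2.boxPoints(r)
# long axis = gate +y (toward image left-> world +y)
e=[b[1]-b[0],b[2]-b[1]]; y=max(e,key=np.linalg.norm); y=y/np.linalg.norm(y); y=y*np.sign(y[1]); x=np.array([y[1],-y[0]])
print("x",x,"y",y)
S=ctr-20*x-50*y;C=S+98*y;E=C+57*x
print("S,C,E",S,C,E,[proj(f,[*q,50]).round(1) for q in(S,C,E)])
# knob: dark blob crown
dk=(im.max(2)<75).astype(np.uint8); dk[l==i]=0
o=cv2.morphologyEx(dk[190:270,310:410],cv2.MORPH_OPEN,cv2.getStructuringElement(cv2.MORPH_ELLIPSE,(11,11)))
n,l2,st2,c2=cv2.connectedComponentsWithStats(o)
for k in range(1,n):
    q=c2[k]+[310,190]; K=ray(f,q,87)[:2]; print("knob?",q,st2[k],K,"gate rel start",(K-S)@x,(K-S)@y)
for nm,uv,z in(("spool",(432,210),42),("bottle",(355,299),58),("relay",(400,273),24),("bolt",(305,291),37)):
    w=ray(f,uv,z)[:2]; print(nm,w,"gate xy",(w-ctr)@x,(w-ctr)@y)
o=im[160:310,270:460]; cv2.imwrite("pics/crop.png",cv2.resize(o[...,::-1],None,fx=4,fy=4,interpolation=2))
E
```

```text
plate ((497.4689636230469, -8.508377075195312), (134.11912536621094, 184.98330688476562), 25.982831954956055) [[396.66668701171875, 45.255802154541016], [477.70819091796875, -121.0303955078125], [598.271240234375, -62.27255630493164], [517.229736328125, 104.01364135742188]]
x [0.8989254 0.4381017] y [-0.4381017  0.8989254]
S,C,E [501.39554024 -62.21668148] [458.46157265  25.87800694] [509.7003231   50.84980488] [array([383.2, 224. ]), array([337.7, 246.8]), array([324.5, 220.6])]
spool [ 528.24425501 -157.59420323] gate xy -37.650063365189624 -147.49974718294413
bottle [358.49011039  -5.81034573] gate xy -123.74961236943399 63.31220207246278
relay [406.92462974 -96.05076181] gate xy -119.74507204804979 -39.0264478790064
bolt [373.58775477  90.63741303] gate xy -67.92402806992757 143.39724066894604
```

View pics/crop.png

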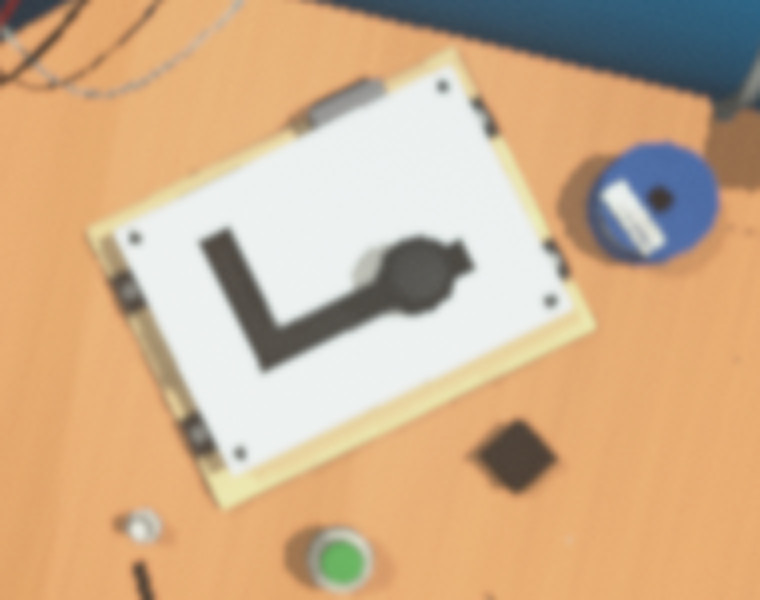

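```bash
cat >> h.py <<'E'
from scipy.spatial.transform import Rotation as Ro
X=np.array([.8989,.4381]);Y=np.array([-.4381,.8989]);CT=np.array([497.5,-8.5]);S=CT-20*X-50*Y
def g2w(gx,gy): return S+gx*X+gy*Y   # across, along
def w2g(p): return (np.array(p[:2])-S)@X,(np.array(p[:2])-S)@Y
def go(ga,gl,z):
    "shares in tool axes to reach across,along,z with tool x along gate x"
    from station import ctrl
    s=ctrl.sense(); R=Ro.from_quat(s["orientation"],scalar_first=True); p=s["position"]
    T=Ro.from_matrix(np.array([[X[0],-Y[0],0],[X[1],-Y[1],0],[0,0,-1]]))
    d=R.inv().apply(np.array([*g2w(ga,gl),z])-p)
    print("clock",s["clock"],"pos",p.round(1),"gate",np.round(w2g(p),1),"F",s["contact_force"].round(1),"w",s["width"])
    print("shift shares",(d/80).round(3),"turn",((R.inv()*T).as_rotvec()/(np.pi/4)).round(3))
E
python3 - <<'E'
from h import *
f=np.load("top.npz")
k=ray(f,(374.5,228.5),88);print("knob",k,w2g(k))
for uv in((520,213),(545,125),(639,238)): print("shelf",ray(f,uv,200))
print("target",g2w(0,-45)); go(0,w2g(k)[1]-55,180)
E
```

```text
knob [489.21650824 -42.3835744   88.        ] (np.float64(-2.2913682847600683), np.float64(23.168693710904996))
shelf [ 499.69095163 -262.88305227  200.        ]
shelf [ 640.07396206 -306.67915437  200.        ]
shelf [ 457.78581497 -444.06684246  200.        ]
target [ 521.1415 -102.6575]
clock 0.1 pos [ 205.7 -642.5  230.6] gate [-520.1 -392.1] F [ 0.5  0.5 -0.8] w 85.6306940062239
shift shares [ 5.789 -5.387  0.639] turn [-0.002 -0.    -0.183]
```

```bash
python3 -m crank '[[[0.4,-0.5,-0.15,0,0,-0.09,-1],[0.8,-1,-0.3,0,0,-0.18,-1],[0.8,-1,-0.3,0,0,-0.18,-1],[0.8,-1,-0.3,0,0,-0.18,-1]]]' && python3 -m crank '[[[0.4,-0.5,0,0,0,0,-1],[0.8,-1,0,0,0,0,-1],[0.8,-1,0,0,0,0,-1],[0.8,-1,0,0,0,0,-1]]]' && python3 -m crank '[[[0.45,-0.5,0,0,0,0,-1],[0.9,-1,0,0,0,0,-1],[0.9,-1,0,0,0,0,-1],[0.9,-1,0,0,0,0,-1]]]'; python3 -c "
from h import *; go(-2,-30,180)"
```

```text
clock: 0.43
position: [245.1, -543.5, 256.5]
orientation: [0.0, 0.974, 0.226, 0.001]
contact_force: [1.0, -1.6, 0.3]
width: 39.0
finger_force: 0.0
clock: 0.77
position: [266.3, -443.5, 255.4]
orientation: [-0.0, 0.974, 0.225, 0.0]
contact_force: [1.1, -0.5, 0.9]
width: 0.1
finger_force: 0.0
clock: 1.1
position: [296.3, -340.1, 255.4]
orientation: [-0.0, 0.974, 0.226, 0.0]
contact_force: [0.9, -0.3, 1.0]
width: -0.3
finger_force: 0.0
clock 1.1 pos [ 296.3 -340.1  255.4] gate [-306.1 -159.9] F [ 0.9 -0.3  1. ] w -0.29374921778958013
shift shares [ 3.804 -1.617  0.945] turn [-0.001 -0.001  0.002]
```

```bash
python3 -m crank '[[[0.5,-0.5,0,0,0,0,-1],[1,-1,0,0,0,0,-1],[1,-1,0,0,0,0,-1],[1,-1,0,0,0,0,-1]]]' && python3 -m crank '[[[0.5,-0.3,0,0,0,0,-1],[1,-0.6,0,0,0,0,-1],[1,-0.6,0,0,0,0,-1],[1,-0.6,0,0,0,0,-1]]]' && python3 -m crank '[[[0.5,0,0,0,0,0,-1],[1,0,0,0,0,0,-1],[1,0,0,0,0,0,-1],[1,0,0,0,0,0,-1]]]' && python3 -m crank '[[[0.4,0,0.4,0,0,0,-1],[0.8,0,0.8,0,0,0,-1],[0.8,0,0.8,0,0,0,-1],[0.8,0,0.8,0,0,0,-1],[0.8,0,0.8,0,0,0,-1]]]'
python3 - <<'E'
from h import *
from station import ctrl,optics
go(-2,-30,66)
a=[]
for n in ("wrist","top"):
    f=optics.grab_frame(n); np.savez(n+"2.npz",**f); a.append(f["img"] if n=="wrist" else cv2.resize(f["img"][150:310,260:474],(640,480)))
    if n=="wrist": print(f["mtx"],f["mount"])
im=cv2.resize(np.hstack(a),(800,300)); cv2.imwrite("pics/b.png",im[...,::-1])
E
```

```text
clock: 1.43
position: [333.8, -233.0, 255.5]
orientation: [-0.0, 0.974, 0.226, 0.0]
contact_force: [1.3, -0.8, 0.8]
width: 0.2
finger_force: 0.0
clock: 1.77
position: [384.9, -157.0, 255.4]
orientation: [-0.0, 0.974, 0.226, 0.0]
contact_force: [-0.4, -0.3, 0.1]
width: 0.0
finger_force: 0.0
clock: 2.1
position: [456.2, -124.2, 254.7]
orientation: [-0.001, 0.975, 0.224, -0.0]
contact_force: [-1.5, 0.5, -0.4]
width: -0.1
finger_force: 0.0
clock: 2.52
position: [511.8, -97.4, 191.2]
orientation: [-0.0, 0.975, 0.223, -0.001]
contact_force: [0.0, 0.2, 0.0]
width: -0.1
finger_force: 0.0
clock 2.5167 pos [511.8 -97.4 191.2] gate [ -6.1 -36.2] F [0.  0.2 0. ] w -0.06716079882367794
shift shares [ 0.054 -0.077  1.565] turn [-0.001  0.002 -0.004]
[[371.64829954   0.         324.40114693]
 [  0.         371.64829954 241.92905569]
 [  0.           0.           1.        ]] [[-1.38822292e-03 -9.56644445e-01 -2.91255007e-01  7.48925870e+01]
 [ 9.99998942e-01 -1.20126111e-03 -8.20729858e-04 -9.16113878e-01]
 [ 4.35273345e-04 -2.91255838e-01  9.56645100e-01 -1.42430318e+02]
 [ 0.00000000e+00  0.00000000e+00  0.00000000e+00  1.00000000e+00]]
```

View pics/b.png

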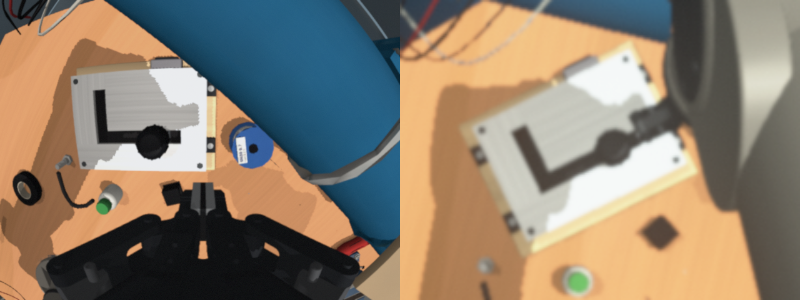

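The wrist view shows the knob at about (243,219) full-size, the slot corner at (160,219) and the short-leg tip at (160,147). The fingertips sit level with the knob's −y side, and all four loose things are still standing. I'll refine the knob position from this view.

```bash
cat >> h.py <<'E'
def wray(f,uv,z,p,q):
    K,M=f["mtx"],f["mount"]; d=(np.array(uv)-K[:2,2])/K[0,0]; r=np.hypot(*d)
    v=np.array([*(d/r*np.sin(r)),np.cos(r)]); R=Ro.from_quat(q,scalar_first=True)
    o=p+R.apply(M[:3,3]); v=R.apply(M[:3,:3]@v); return o+v*(z-o[2])/v[2]
E
python3 - <<'E'
from h import *
from station import ctrl
s=ctrl.sense(); f=np.load("wrist2.npz"); p,q=s["position"],s["orientation"]; print(p)
g=cv2.cvtColor(f["img"],cv2.COLOR_RGB2GRAY)
m=(g<60).astype(np.uint8); m[:130]=0; m[262:]=0; m[:,:130]=0; m[:,300:]=0
o=cv2.morphologyEx(m,cv2.MORPH_OPEN,cv2.getStructuringElement(cv2.MORPH_ELLIPSE,(31,31)))
n,l,st,c=cv2.connectedComponentsWithStats(o)
for k in range(1,n): print(c[k],st[k],w2g(wray(f,c[k],85,p,q)))
for uv in((160,219),(160,147)): print(w2g(wray(f,uv,50,p,q)))
go(-2,-30,66)
E
```

```text
[512.18579628 -97.58406064 192.41701377]
[243.84404494 226.52089888] [ 216  201   56   54 2225] (np.float64(4.719694108899125), np.float64(21.234819372300027))
(np.float64(3.3561711847690816), np.float64(102.79771497362319))
(np.float64(63.48459927775359), np.float64(97.18894599107006))
clock 2.6167 pos [512.2 -97.6 192.4] gate [ -5.8 -36.5] F [ 0.3 -0.6  0.4] w -0.08795974343583841
shift shares [ 0.047 -0.084  1.58 ] turn [ 0.002 -0.    -0.005]
```

```bash
python3 -m crank '[[[0.08,0,0.4,0,0,0,-1],[0.08,0,0.8,0,0,0,-1],[0.08,0,0.8,0,0,0,-1],[0.08,0,0.8,0,0,0,-1]]]' && python3 -m crank '[[[0,0,0.4,0,0,0,-1],[0,0,0.77,0,0,0,-1],[0,0,0.77,0,0,0,-1],[0,0,0.77,0,0,0,-1]]]'
python3 - <<'E'
from h import *
from station import ctrl,optics
go(2,80-32,67)
f=optics.grab_frame("side"); cv2.imwrite("pics/c.png",cv2.resize(f["img"][210:350,250:450],(600,420),interpolation=2)[...,::-1])
E
```

```text
clock: 2.95
position: [517.5, -94.1, 127.8]
orientation: [-0.0, 0.975, 0.223, -0.001]
contact_force: [0.3, 0.3, 0.9]
width: -0.4
finger_force: 0.0
clock: 3.28
position: [518.6, -93.7, 67.2]
orientation: [0.0, 0.975, 0.224, -0.0]
contact_force: [-0.2, -0.2, 1.1]
width: 0.5
finger_force: 0.0
clock 3.2833 pos [518.6 -93.7  67.2] gate [  1.7 -35.8] F [-0.2 -0.2  1.1] w 0.4610973415598382
shift shares [ 1.000e-03 -1.048e+00  3.000e-03] turn [ 0.     0.    -0.003]
```

View pics/c.png

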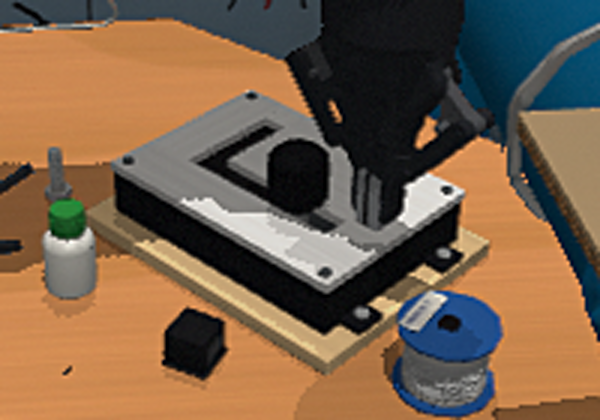

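The close side view shows the shut fingertips just behind the knob's −y side, over the plate and clear of the spool. Next I push along +y.

```bash
python3 -m crank '[[[0,-0.12,0,0,0,0,-1],[0,-0.25,0,0,0,0,-1],[0,-0.37,0,0,0,0,-1],[0,-0.5,0,0,0,0,-1],[0,-0.62,0,0,0,0,-1],[0,-0.75,0,0,0,0,-1],[0,-0.87,0,0,0,0,-1],[0,-0.95,0,0,0,0,-1]]]'
python3 - <<'E'
from h import *
from station import ctrl,optics
go(2,68,67)
f=optics.grab_frame("side"); cv2.imwrite("pics/d.png",cv2.resize(f["img"][210:350,250:450],(600,420),interpolation=2)[...,::-1])
E
```

```text
clock: 4.0
position: [484.8, -23.6, 65.8]
orientation: [-0.0, 0.975, 0.224, 0.0]
contact_force: [1.4, -2.4, 2.0]
width: -0.0
finger_force: 1.0
clock 4.0 pos [484.8 -23.6  65.8] gate [ 2. 42.] F [ 1.4 -2.4  2. ] w -0.010279040431863912
shift shares [-0.001 -0.325 -0.015] turn [-0.    -0.    -0.002]
```

View pics/d.png

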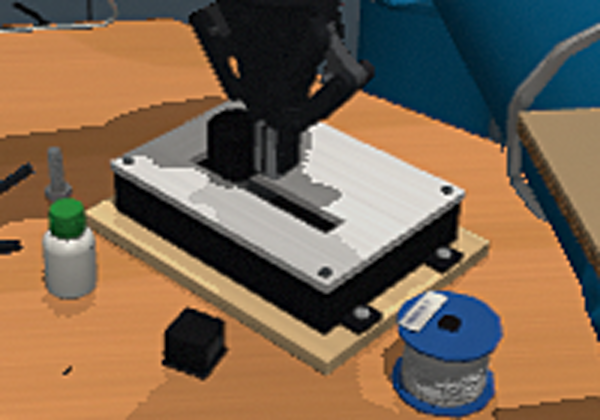

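The knob, at (232,145) in the crop, is travelling along the slot in contact with the fingertips, with about 2.5 N on the tool. I'll keep going to the stop.

```bash
python3 -m crank '[[[0,-0.05,0,0,0,0,-1],[0,-0.1,0,0,0,0,-1],[0,-0.15,0,0,0,0,-1],[0,-0.2,0,0,0,0,-1],[0,-0.2,0,0,0,0,-1]]]';python3 -m crank '[[[0,-0.03,0,0,0,0,-1],[0,-0.06,0,0,0,0,-1],[0,-0.09,0,0,0,0,-1],[0,-0.09,0,0,0,0,-1]]]'
python3 - <<'E'
from h import *
go(2,68,67)
E
```

```text
clock: 4.47
position: [478.0, -9.9, 65.7]
orientation: [-0.0, 0.975, 0.224, -0.0]
contact_force: [0.0, -0.4, -0.1]
width: 0.1
finger_force: 0.0
clock: 4.8
position: [475.0, -3.7, 65.7]
orientation: [-0.0, 0.975, 0.224, -0.0]
contact_force: [0.7, -0.5, 0.3]
width: -0.0
finger_force: 0.2
clock 4.8 pos [475.   -3.7  65.7] gate [ 1.9 64.2] F [ 0.7 -0.5  0.3] w -0.009524922572127647
shift shares [ 0.001 -0.047 -0.016] turn [-0.     0.    -0.003]
```

```bash
python3 -m crank '[[[0,-0.03,0,0,0,0,-1],[0,-0.05,0,0,0,0,-1],[0,-0.05,0,0,0,0,-1]]]';python3 -m crank '[[[0,-0.03,0,0,0,0,-1],[0,-0.05,0,0,0,0,-1],[0,-0.05,0,0,0,0,-1]]]'
python3 - <<'E'
from h import *
from station import ctrl,optics
go(2,68,67)
f=optics.grab_frame("wrist"); cv2.imwrite("pics/e.png",f["img"][100:400,80:480][...,::-1])
E
```

```text
clock: 5.05
position: [473.4, -0.1, 65.7]
orientation: [-0.0, 0.975, 0.224, -0.0]
contact_force: [0.1, -0.9, -0.3]
width: -0.1
finger_force: 0.3
clock: 5.3
position: [472.5, 1.5, 66.0]
orientation: [0.001, 0.975, 0.223, 0.001]
contact_force: [7.1, -14.5, -3.0]
width: -0.1
finger_force: 7.2
clock 5.3 pos [472.5   1.5  66. ] gate [ 1.9 69.9] F [  7.1 -14.5  -3. ] w -0.12026803037883547
shift shares [ 0.001  0.024 -0.013] turn [ 0.003 -0.001 -0.005]
```

View pics/e.png

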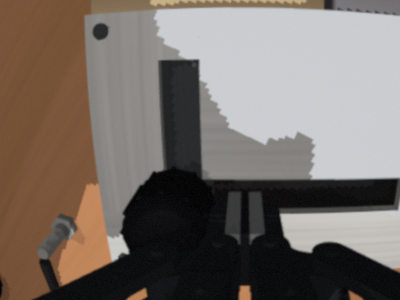

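The wrist crop shows the knob at (168,215), at the foot of the short leg, and the force has risen to 16 N, so it is at the corner stop. Now I back off and go round to its −x side.

```bash
python3 -m crank '[[[0,0.15,0,0,0,0,-1],[0,0.3,0,0,0,0,-1],[0,0.3,0,0,0,0,-1],[-0.35,0.3,0,0,0,0,-1],[-0.75,0.3,0,0,0,0,-1],[-0.75,0.3,0,0,0,0,-1],[-0.75,0.3,0,0,0,0,-1]]]';python3 -m crank '[[[0,-0.25,0,0,0,0,-1],[0,-0.5,0,0,0,0,-1],[0,-0.65,0,0,0,0,-1],[0,-0.65,0,0,0,0,-1],[0,-0.65,0,0,0,0,-1]]]'
python3 - <<'E'
from h import *
from station import ctrl,optics
go(-29,98,66)
a=[]
for n in("wrist","side"):
    f=optics.grab_frame(n); a.append(f["img"][100:400,120:520] if n=="wrist" else cv2.resize(f["img"][210:350,250:450],(400,300)))
cv2.imwrite("pics/f.png",np.hstack(a)[...,::-1])
E
```

```text
clock: 5.93
position: [427.0, -45.5, 65.7]
orientation: [0.0, 0.975, 0.223, -0.0]
contact_force: [0.9, -0.7, 1.0]
width: 0.0
finger_force: 0.0
clock: 6.35
position: [406.2, 2.7, 65.9]
orientation: [-0.0, 0.974, 0.224, 0.0]
contact_force: [0.3, -1.0, 0.7]
width: 0.0
finger_force: 0.0
clock 6.35 pos [406.2   2.7  65.9] gate [-57.1 100.1] F [ 0.3 -1.   0.7] w 0.03952165653756863
shift shares [ 0.351  0.026 -0.001] turn [-0.    -0.001 -0.001]
```

View pics/f.png

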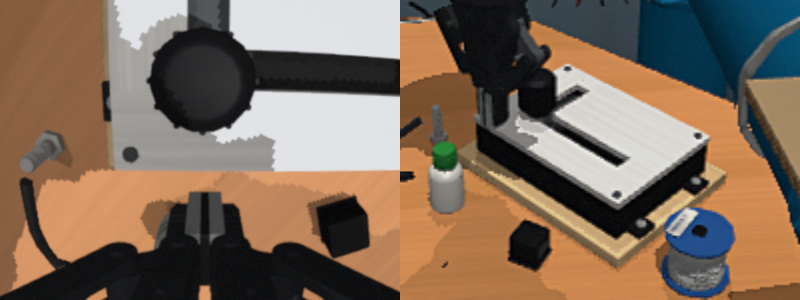

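The wrist crop shows the knob at (203,80) directly ahead of the fingertips at (204,200). All the loose things are standing. Next I push +x.

```bash
python3 -m crank '[[[0.12,0,0,0,0,0,-1],[0.25,0,0,0,0,0,-1],[0.37,0,0,0,0,0,-1],[0.5,0,0,0,0,0,-1],[0.6,0,0,0,0,0,-1],[0.7,0,0,0,0,0,-1],[0.8,0,0,0,0,0,-1],[0.9,0,0,0,0,0,-1]]]' ;python3 -m crank '[[[0.04,0,0,0,0,0,-1],[0.08,0,0,0,0,0,-1],[0.12,0,0,0,0,0,-1],[0.12,0,0,0,0,0,-1]]]'
python3 - <<'E'
from h import *
go(28,98,66)
E
```

```text
clock: 7.12
position: [470.8, 33.7, 65.6]
orientation: [0.0, 0.975, 0.224, -0.0]
contact_force: [-1.9, -4.0, -0.9]
width: 0.5
finger_force: 1.8
clock: 7.45
position: [479.5, 38.2, 65.8]
orientation: [-0.0, 0.975, 0.224, 0.0]
contact_force: [0.2, 0.0, 0.5]
width: -0.4
finger_force: 0.0
clock 7.45 pos [479.5  38.2  65.8] gate [24.2 99.9] F [0.2 0.  0.5] w -0.3821003969900734
shift shares [ 0.047  0.023 -0.003] turn [-0.    -0.001 -0.003]
```

```bash
python3 -m crank '[[[0.03,0,0,0,0,0,-1],[0.06,0,0,0,0,0,-1],[0.06,0,0,0,0,0,-1]]]' ;python3 -m crank '[[[0.03,0,0,0,0,0,-1],[0.06,0,0,0,0,0,-1],[0.06,0,0,0,0,0,-1]]]'
python3 - <<'E'
from h import *
from station import ctrl,optics
go(28,98,66)
a=[]
for n in("wrist","side"):
    f=optics.grab_frame(n); a.append(f["img"][100:400,120:520] if n=="wrist" else cv2.resize(f["img"][210:350,250:450],(400,300)))
cv2.imwrite("pics/g.png",np.hstack(a)[...,::-1])
E
```

```text
clock: 7.7
position: [483.7, 40.2, 65.8]
orientation: [-0.0, 0.975, 0.224, 0.0]
contact_force: [-0.6, -0.1, 0.0]
width: 0.3
finger_force: 0.1
clock: 7.95
position: [484.9, 40.6, 65.1]
orientation: [0.001, 0.975, 0.223, -0.003]
contact_force: [-17.3, -6.6, 11.7]
width: 0.2
finger_force: 9.5
clock 7.95 pos [484.9  40.6  65.1] gate [30.1 99.7] F [-17.3  -6.6  11.7] w 0.21349558972519062
shift shares [-0.027  0.021 -0.011] turn [-0.     0.008 -0.004]
```

View pics/g.png

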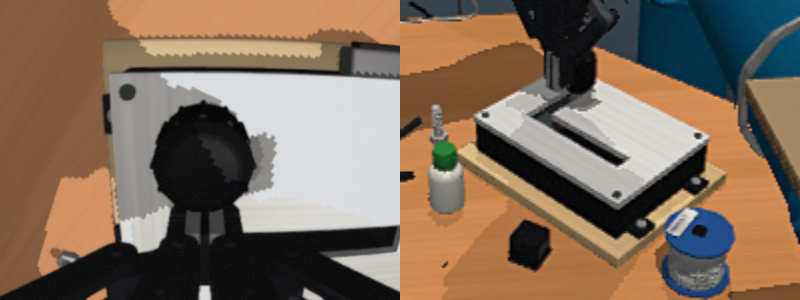

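The knob is at the blind end of the short leg, against the stop at 18 N. I'll back off and lift.

```bash
python3 -m crank '[[[-0.15,0,0,0,0,0,-1],[-0.4,0,0,0,0,0,-1],[-0.4,0,0,0,0,0,-1],[-0.4,0,-0.4,0,0,0,-1],[-0.4,0,-0.8,0,0,0,-1],[-0.4,0,-1,0,0,0,-1],[-0.4,0,-1,0,0,0,-1],[-0.4,0,-1,0,0,0,-1]]]'; python3 -m crank '[[[0,0,0,0,0,0,-1],[0,0,0,0,0,0,-1],[0,0,0,0,0,0,-1],[0,0,0,0,0,0,-1]]]'
python3 - <<'E'
from h import *
from station import ctrl,optics
go(28,98,66)
f=optics.grab_frame("side"); a=[cv2.resize(f["img"][210:350,250:450],(400,300))]
f=optics.grab_frame("wrist"); a.append(f["img"][100:400,120:520])
cv2.imwrite("pics/i.png",np.hstack(a)[...,::-1])
E
```

```text
clock: 8.72
position: [459.7, 27.9, 146.7]
orientation: [0.0, 0.975, 0.224, 0.001]
contact_force: [-0.5, 0.1, -0.8]
width: -0.2
finger_force: 0.0
clock: 9.05
position: [458.5, 28.1, 145.1]
orientation: [-0.0, 0.975, 0.224, -0.001]
contact_force: [-0.7, -0.2, -0.7]
width: 0.2
finger_force: 0.0
clock 9.05 pos [458.5  28.1 145.1] gate [ 1.  99.9] F [-0.7 -0.2 -0.7] w 0.19268527512976155
shift shares [0.339 0.024 0.988] turn [-0.001  0.001 -0.003]
```

View pics/i.png

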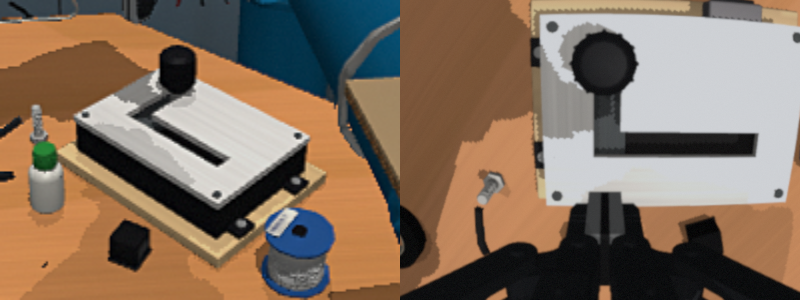

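The knob sits at the end of the short leg, the loose things are where they stood, and the arm is clear of everything.

```bash
python3 -c "
from station import ctrl; print(ctrl.sign_off())"
```

```text
the job is handed in; nothing more can be done
None
```

The job is handed in with no verdict returned: I pushed the knob to the corner, then round to the short leg's stop (18 N there), and in the last pictures it rests there with the four loose things looking undisturbed and the arm clear, at about 9 s.

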